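# Hold the lacquer cell in the light reader

### The arm

A 7-joint arm with a two-finger parallel gripper is mounted at the origin on the work surface. World frame = base frame: x ahead of the robot, y to its left, z up, the work surface at z = 0. Lengths are in mm, angles in degrees, forces in N, time in s.
With the tool pointing down it reaches from about 350 to 775 mm from the base axis. Payload 3.1 kg.
Tool frame: the origin (TCP) lies at the very end of the fingers, on their centre line; the grasp point (between the pads) lies 19 mm behind it; z points along the fingers, y is the line along which they close (so a half turn about z gives the same grasp; the last joint's range is limited). The gripper opens to 85 mm and grips with 20 to 120 N. Pads are 22 mm wide; open, the fingers measure 114 mm over their backs; the gripper's body (76 mm by 85 mm) begins 54 mm behind the grasp point. The pads swing forward as they close: fully open they stand 13 mm farther back than shut.
Start: joints at [73.298, 17.813, 0.802, 86.603, -0.252, 75.585, -1.558], TCP at [135.998, -532.937, 231.304] pointing down, gripper open.
Joint ranges: [-154.91, 154.91], [-16.99, 109.72], [-72.82, 74.43], [7.12, 147.25], [-82.49, 262.49], [11.32, 116.49], [-174.64, 174.64]. Speed limits (degrees/s): [159.86, 159.86, 180, 180, 180, 180, 180].

### API

Orientations are given as [roll, pitch, yaw] about the fixed x, y, z axes, in that order (R = Rz(yaw) Ry(pitch) Rx(roll)).
In Python, from station import env gives the robot as it stands.
- The arm moves only by the tool send_rows, never from a script. Its argument "series" is text: rows parted by semicolons, each of 4 numbers parted by spaces: the shift along the world's x, y, z in mm, then the turn about the world's z in degrees. A call has 1 to 10 rows; each row is the pose to reach, as a shift and turn from the pose commanded when the call began; what a row does not reach only later rows make up. A row lasts 1/12 s, in which the tool goes at most 41.7 mm and 7.16 degrees, less where a joint would pass 70% of its speed; a pose out of reach is approached as far as the arm can. A call with a gripper value outside its range is refused whole. "fingers" is the finger opening in mm, from 0 to 85.4, set as the call begins (left out, the last holds). The fingers move at their own pace and stop on an object; the grip force is fixed at half the most. Time passes only in rows, so rows that repeat a pose let the fingers close. It gives the time, the measured TCP pose, the force and the opening at its end, in the units of the state.
- env.sense(): the state, without advancing time (a new reading comes with each control period).
- env.get_image(name): name is "scene" or "top"; returns the picture (384x512x3 uint8, blue, green, red); there is no depth.
- env.get_calibration(name): a dict with "fx", "fy", "cx", "cy" (pixels), "R" (3x3) and "t" (3): a world point X has camera coordinates R X + t. Camera axes: x right, y down, z forward; pixel columns grow to the right and rows downward; lengths in mm; the calibration is good to about 2 mm. A picture is of the moment at which its call begins. get_calibration takes no time and is no camera call.
- env.finish_job(): hands the job in, once; it reports no verdict.
The state is a dict: "t": time; "q": joint angles; "joint_vel": joint speeds; "joint_efforts": joint torques, N m; "position": TCP position; "ee_rot": TCP orientation; "force": force on the tool from outside, world axes, zero at the start; "torque": the same for the moment, N m; "opening": finger opening in mm.
Only numpy, scipy, OpenCV 4.12 (cv2) and the standard library are available. Lean on these libraries where they do the work, as an engineer would, in place of code of your own. Each camera call takes 0.05 s, during which the arm holds its last target. There are 200 camera calls.

### The job

Zero the light reader first: with the glass cell still standing on its rest, press the button on top of the reader fully down and let it come back up. Then pick up the cell by its two white frosted faces only, never touching the clear faces with the fingers, and keeping it upright hold it still in mid-air in the middle of the light path, centred on the line between the two lens barrels so that the light goes straight through both clear faces. The program finishes while the gripper is still holding the cell there; the cell must not touch the reader, and everything else on the bench is left where it is.

Things in the scene. Friction and masses are not known exactly. Their poses are not given: they have to be found in the camera images.
- reader: Light reader, fixed: dark base plate 80 (x) x 270 (y) x 20 mm, two grey heads 70 x 60 mm in plan centred 100 mm either side of the middle: lamp at -y, 122 mm tall; sensor at +y, 118 mm tall, push button on top. Black lens barrels 32 mm across face each other, 114 mm free between. Origin: underside centre; x across the light, y along it. Left or right on the bench.
- beam (a point): The middle of the light path, midway between the barrel ends, on the barrels' common axis 88 mm above the bench. Its y axis runs along the light, x level across it, z up.
- zero (a joint): Travel of the reader's push button in m: 0 up, 0.006 fully down. A spring pushes it back up; about 5 N holds it fully down.
- zero_top (a point): Centre of the button's upper face when up, 140 mm above the bench; a white plastic push button 28 mm across in a black collar on top of the sensor head. It presses straight down and the point moves with it.
- cell: Loose glass cell, 26 (x) x 40 (y) x 55 mm tall, 0.1 to 0.17 kg, black stopper 3 mm proud on top, upright on its rest. Its larger sides (40 mm long, 26 mm apart, facing its x) are white frosted glass, to be gripped; its narrow ends (facing its y) are clear, amber within. Origin: underside centre, z up. Either end may face the lamp.
- cell_mid (a point): The centre of the cell, 27.5 mm above its underside; axes as the cell's.
- frosted_a: The cell's frosted face on its -x side, a plate 40 x 55 mm, outer surface 13 mm from the cell's middle. Origin at the level of the cell's underside.
- frosted_b: The cell's frosted face on its +x side, as the other.
- clear_a: The cell's clear end on its -y side, 18 x 55 mm, outer surface 20 mm from the cell's middle. Fingers keep off. Origin at the level of the cell's underside.
- clear_b: The cell's clear end on its +y side, as the other. Fingers keep off.
- rest: The cell's rest, a flat cork-topped wooden square 90 x 90 mm, 8 mm thick, fixed on the bench on the other side from the reader. Origin: centre of its underside.
- chisel: Bystander: a wood-handled chisel about 240 mm long and 31 mm thick, lying along its x. Origin near its middle, on the bench.
- tin: Bystander: a round lacquer tin, 68 mm across, 90 mm tall. Origin: centre of its underside.
- offcut: Bystander: a dark hardwood offcut with a tenon, 50 x 160 x 35 mm. Origin on its underside.
Mind the look-alikes: they are no part of the job. What is shaped like the cell but red is not meant.

How it is judged (in metres and radians):
On the way, in this order (a step that is already met when the one before it is completed fails the run):
1. the button is pressed fully down while the cell still stands on its rest (value of joint zero above 0.005 m and distance of cell_mid from where it was at the start of the episode below 0.015 m), for 0.1 s.
2. the button is let up again, the cell still on its rest (value of joint zero below 0.001 m and distance of cell_mid from where it was at the start of the episode below 0.015 m), for 0.1 s.
3. the cell is lifted off its rest, gripped by both frosted faces (contact force between the fingers and frosted_a above 0.5 N and contact force between the fingers and frosted_b above 0.5 N and z of cell in the frame of rest above 0.025 m and contact force between cell and rest below 0.05 N), for 0.2 s.
At the end, for the whole second after the job is handed in: Both frosted faces gripped; cell centre within 8 mm sideways, 14 mm in height and 25 mm along the light of the middle of the light path; upright and square to the light within 0.17 rad; still, clear of the reader; button up; bystanders within 20 mm of their starts (contact force between the fingers and frosted_a above 0.5 N and contact force between the fingers and frosted_b above 0.5 N and x of cell_mid in the frame of beam between -0.008 and 0.008 m and y of cell_mid in the frame of beam between -0.025 and 0.025 m and z of cell_mid in the frame of beam between -0.014 and 0.014 m and angle between the y axis of cell and the y axis of beam, either way round below 0.17 rad and angle between cell's own z axis and vertical below 0.17 rad and contact force between cell and reader below 0.05 N and linear speed of cell below 0.02 m/s and value of joint zero below 0.001 m and distance of each of chisel, tin, offcut from where it was at the start of the episode below 0.02 m); the arm keeps its last pose, push and grip.
It fails at once if a finger touches a clear face (contact force between the fingers and clear_a above 0.3 N or contact force between the fingers and clear_b above 0.3 N).
It fails at once if the cell is tipped over (angle between cell's own z axis and vertical above 0.5 rad).
It fails at once if a bystander is disturbed (distance of any of chisel, tin, offcut from where it was at the start of the episode above 0.02 m).
It also fails if it takes over 58 s, if anything falls off the work surface, if the arm or the gripper's body presses on something with over 40 N, if the wrist force passes 120 N, or if a joint passes its speed limit or range.

## Working session

There is one attempt and no reset: what is moved stays moved. The work goes in short steps, Python scripts to look and compute and a tool call to move; the robot and the scene stay as the last step left them, time stands still between calls to the robot, and variables do not carry over. Pictures are saved under pics/ and viewed, on a budget of 10 in all, crops included, one or two more only if the job needs it, and the job is handed in when it is done.

Besides the shell and the picture viewer there is one more tool, called after ">>>" as name(argument=value, ...) on one line, values as JSON. send_rows: Moves the arm, as the interface text tells. Its arguments: {"type":"object","properties":{"series":{"type":"string"},"fingers":{"type":"number"}},"required":["series"]}

```bash
mkdir -p pics; ls; python3 - <<'E'
from station import env
import cv2,numpy as np
for n in("scene","top"):
    cv2.imwrite(f"pics/{n}0.png",env.get_image(n)); c=env.get_calibration(n); print(n,{k:np.round(v,3).tolist() for k,v in c.items()})
s=env.sense();print(s)
E
```

```text
pics
scene {'fx': 350.032, 'fy': 350.032, 'cx': 254.394, 'cy': 189.223, 'R': [[-0.615, 0.789, -0.003], [0.528, 0.409, -0.744], [-0.586, -0.459, -0.668]], 't': [347.132, -260.791, 1259.131]}
top {'fx': 413.587, 'fy': 413.587, 'cx': 263.79, 'cy': 188.38, 'R': [[-0.025, -1.0, -0.013], [-0.989, 0.027, -0.144], [0.144, 0.01, -0.989]], 't': [29.36, 639.783, 1117.901]}
{'t': 0.1, 'q': array([73.30005131, 17.85881096,  0.80273914, 86.68344706, -0.2518701 ,
       75.58525489, -1.55858455]), 'joint_vel': array([ 0.07562868, -0.05197555,  0.05403971, -0.19075624, -0.06354399,
        0.02929135,  0.01689455]), 'joint_efforts': array([ 9.47949375e-04, -3.80853367e+01,  1.46861337e-01, -2.31242555e+01,
        1.23779886e-02,  8.13056045e-03,  8.26304955e-06]), 'position': array([ 135.78731926, -532.28809324,  230.29666701]), 'ee_rot': array([-1.79874377e+02,  5.78688369e-03,  1.43140680e+01]), 'force': array([-0.35638556,  0.19931972,  0.0696735 ]), 'torque': array([-0.019746  , -0.02496754, -0.00072793]), 'opening': 85.57421599033384}
```

View pics/scene0.png

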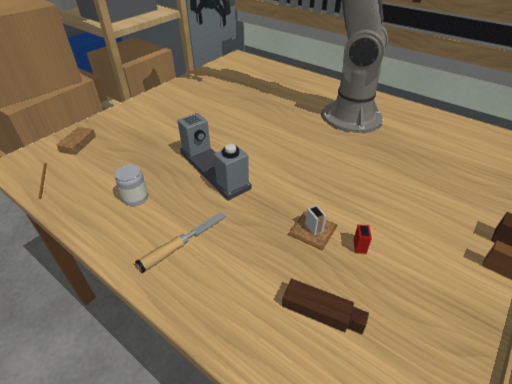

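View pics/top0.png

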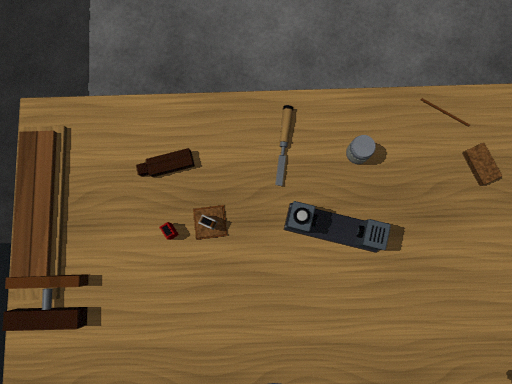

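The top view shows the button at (302,216), the lamp head at (375,234), and the cell on its rest at (207,222). The candidates for the cell are the white/amber one at (207,222) on the cork, scene (315,220), and the red one at (169,231), scene (362,239). I choose the one on the cork and check it in a close crop.

```bash
cat > h.py <<'E'
import numpy as np
from station import env
C={n:env.get_calibration(n) for n in("scene","top")}
def bp(n,u,v,z):
    c=C[n];R=np.array(c["R"]);t=np.array(c["t"]);o=-R.T@t
    d=R.T@np.array([(u-c["cx"])/c["fx"],(v-c["cy"])/c["fy"],1]);return o+d*(z-o[2])/d[2]
def pj(n,X):
    c=C[n];p=np.array(c["R"])@X+np.array(c["t"]);return np.array([p[0]/p[2]*c["fx"]+c["cx"],p[1]/p[2]*c["fy"]+c["cy"]])
E
python3 - <<'E'
import cv2,numpy as np
t=cv2.imread("pics/top0.png");s=cv2.imread("pics/scene0.png")
f=lambda im,x,y,w,h,k:cv2.resize(im[y:y+h,x:x+w],None,fx=k,fy=k,interpolation=cv2.INTER_CUBIC)
a=np.hstack([f(t,190,200,40,40,8),f(s,285,195,60,50,8)[:320]])
b=f(t,280,195,115,60,6)
o=np.zeros((320+280,800,3),np.uint8);o[:320,:800]=a[:,:800];b=f(t,280,195,115,46*1+10,5);o[320:600,:575]=b
cv2.imwrite("pics/crop1.png",o)
E
```

```text
(no output)
```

View pics/crop1.png

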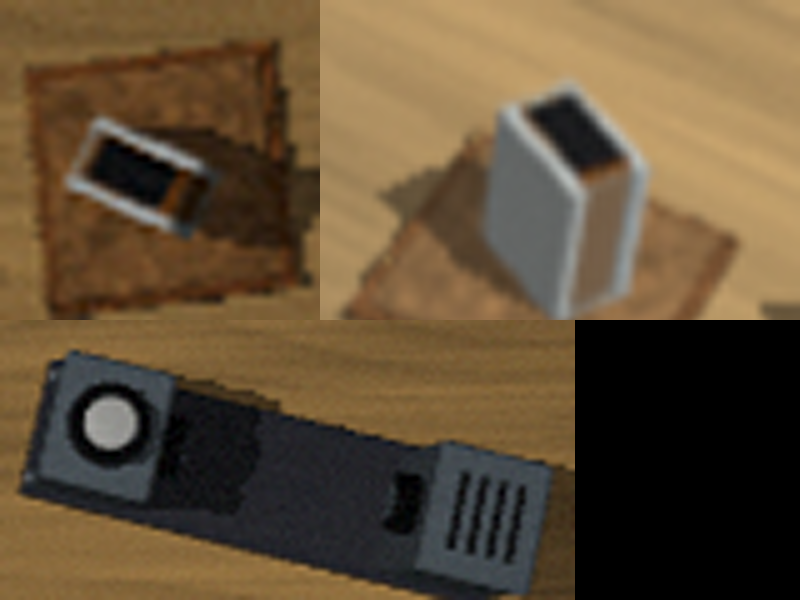

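```bash
python3 - <<'E'
from h import *
from scipy.optimize import least_squares
def px(x,y,ox,oy,k): return ox+(x+.5)/k-.5, oy+(y+.5)/k-.5
T=[px(x,y,190,200,8) for x,y in((98,117),(68,187),(190,236),(218,168))]
S=[px(x-320,y,285,195,8) for x,y in((500,105),(572,80),(648,165),(582,190))]
for n,P in(("top",T),("scene",S)):
    W=np.array([bp(n,*p,63)[:2] for p in P]);print(n,W.round(1).tolist(),"mean",W.mean(0).round(1),"sides",np.linalg.norm(W-np.roll(W,-1,0),axis=1).round(1),[np.degrees(np.arctan2(*(W[(i+1)%4]-W[i])[::-1])).round(1) for i in range(4)])
b=px(110,102,280,195,5);print("button",bp("top",*b,140).round(1))
# button in scene: white top
import cv2
s=cv2.imread("pics/scene0.png");t=cv2.imread("pics/top0.png")
for n,im,(x,y) in(("scene",s,(231,149)),("top",t,(302,216))):
    r=im[y-12:y+13,x-12:x+13].astype(int);m=(r.min(2)>165);yy,xx=np.nonzero(m);print(n,m.sum(),x-12+xx.mean(),y-12+yy.mean(),bp(n,x-12+xx.mean(),y-12+yy.mean(),140).round(1))
for z,P in((118,((70,30),(175,58),(150,182),(40,158))),(122,((442,122),(550,145),(527,278),(417,252)))):
    W=np.array([bp("top",*px(*p,280,195,5),z)[:2] for p in P]);print(W.round(1).tolist(),W.mean(0).round(1),np.linalg.norm(W-np.roll(W,-1,0),axis=1).round(1))
E
```

```text
top [[570.7, 185.0], [546.9, 195.4], [529.1, 153.6], [552.1, 143.8]] mean [549.7 169.4] sides [26.  45.5 25.  45.2] [np.float64(156.4), np.float64(-113.1), np.float64(-23.1), np.float64(65.7)]
scene [[551.1, 147.4], [529.0, 158.8], [546.0, 194.1], [566.2, 184.1]] mean [548.1 171.1] sides [24.9 39.1 22.6 39.6] [np.float64(152.8), np.float64(64.2), np.float64(-26.3), np.float64(-112.4)]
button [555.2 -83.3 140. ]
scene 45 230.37777777777777 146.95555555555555 [555.  -83.4 140. ]
top 0 nan nan [nan nan nan]
[[595.4, -65.5], [579.1, -120.0], [514.8, -104.2], [528.7, -47.5]] [554.5 -84.3] [56.8 66.2 58.4 69. ]
[[541.8, -256.3], [528.4, -311.3], [460.7, -294.9], [475.3, -239.4]] [ 501.6 -275.5] [56.6 69.7 57.3 68.5]<stdin>:13: RuntimeWarning: Mean of empty slice.
  ret = ret.dtype.type(ret / rcount)
```

The crop confirms the choice: white long faces and amber ends, standing on the cork.
- **Cell:** centre about (549,171.5), y axis at 65.5°. The top view's long side reads 45 mm because the near end face is included, while the scene view gives 39.
- **Button:** about (555,-83.5). The two cameras agree.
- **Heads:** 198 mm apart, against 200 expected. This puts the beam at about (528,-180) with its y axis at 74.5°.

Next I move over the button with the fingers shut.

>>> send_rows(series="15 15 0 2;50 50 0 6;90 90 0 12;130 130 0 18;170 170 0 24;210 210 0 30;250 250 0 36;290 290 0 42;320 320 0 48;350 350 0 52", fingers=0)

```text
t: 0.93
position: [416.9, -251.0, 231.1]
ee_rot: [-180.0, 0.0, 66.6]
force: [0.3, -1.6, 0.5]
opening: 0.1
```

>>> send_rows(series="25 35 -15 4;50 70 -30 7;65 92 -45 8;69 98 -55 8;69 99 -60 8;69 99 -60 8")

```text
t: 1.43
position: [483.5, -153.9, 169.6]
ee_rot: [-179.8, 0.0, 74.4]
force: [0.0, -1.4, 0.1]
opening: -0.0
```

>>> send_rows(series="20 20 0 0;40 40 0 0;60 60 0 0;71 70 0 0;71 70 0 0;71 70 0 0;71 70 0 0;71 70 0 0")

```text
t: 2.1
position: [555.2, -86.8, 171.5]
ee_rot: [-180.0, 0.1, 74.1]
force: [-0.2, 0.2, 0.2]
opening: -0.1
```

```bash
python3 - <<'E'
from h import *
import cv2
f=lambda im,x,y,w,h,k:cv2.resize(im[y:y+h,x:x+w],None,fx=k,fy=k,interpolation=cv2.INTER_CUBIC)
s=env.get_image("scene");t=env.get_image("top")
p=env.sense()["position"];print(p,pj("scene",p),pj("top",p))
cv2.imwrite("pics/p2.png",np.hstack([f(s,165,90,100,120,4),f(t,260,165,100,120,4)]))
E
```

```text
[555.4109414  -85.85395495 171.45443566] [228.89460636 136.10772337] [303.5981198  213.88755827]
```

View pics/p2.png

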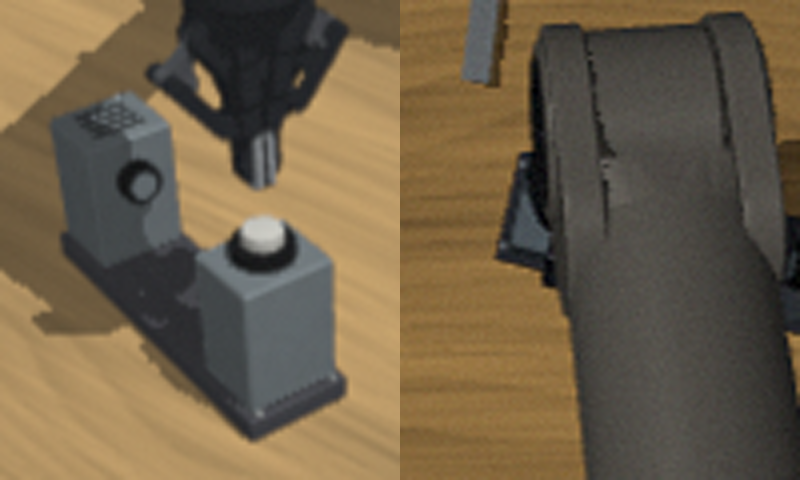

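The scene crop shows the shut fingertips at (230,137), right over the button at (231,147). That matches the projected TCP (229,136), so I press.

>>> send_rows(series="0 2 -10 0;0 2 -22 0;0 2 -28 0;0 2 -32 0;0 2 -35 0;0 2 -37 0;0 2 -38 0;0 2 -38 0")

```text
t: 2.87
position: [555.8, -81.9, 134.2]
ee_rot: [-180.0, 0.0, 74.3]
force: [-3.2, 0.1, 4.7]
opening: 0.2
```

>>> send_rows(series="0 0 -1 0;0 0 -2 0;0 0 -3 0;0 0 -3 0;0 0 -3 0;0 0 -3 0")

```text
t: 3.37
position: [556.0, -81.9, 133.9]
ee_rot: [179.9, 0.1, 74.3]
force: [-7.8, 0.6, 17.4]
opening: -0.0
```

The force rose to 17 N with no further travel, so the button is fully down. I release it and go over the cell.

>>> send_rows(series="0 0 10 0;0 0 25 0;0 0 45 0;0 0 45 0;0 0 45 0;-1 20 45 -1;-2 50 45 -3;-3 85 45 -4;-4 120 45 -6;-5 155 45 -8")

```text
t: 4.2
position: [550.5, 74.4, 173.9]
ee_rot: [-179.9, 0.0, 66.2]
force: [0.5, -0.0, -0.7]
opening: 0.0
```

>>> send_rows(series="-1 30 0 -1;-2 60 0 -1;-2 85 0 -1;-2 98 0 -1;-2 98 0 -1;-2 98 0 -1;-2 98 0 -1", fingers=60)

```text
t: 4.78
position: [549.7, 168.2, 174.6]
ee_rot: [180.0, 0.2, 65.1]
force: [0.7, 0.5, -0.1]
opening: 59.9
```

```bash
python3 - <<'E'
from h import *
import cv2
f=lambda im,x,y,w,h,k:cv2.resize(im[y:y+h,x:x+w],None,fx=k,fy=k,interpolation=cv2.INTER_CUBIC)
s=env.get_image("scene")
e=env.sense();p=e["position"];print(p,e["ee_rot"],e["opening"],pj("scene",p))
cv2.imwrite("pics/p3.png",f(s,200,110,180,140,4))
E
```

```text
[549.80615197 167.95348358 174.74413467] [1.79963434e+02 1.35871221e-01 6.50852363e+01] 60.388202983850604 [320.81921689 174.20947583]
```

View pics/p3.png

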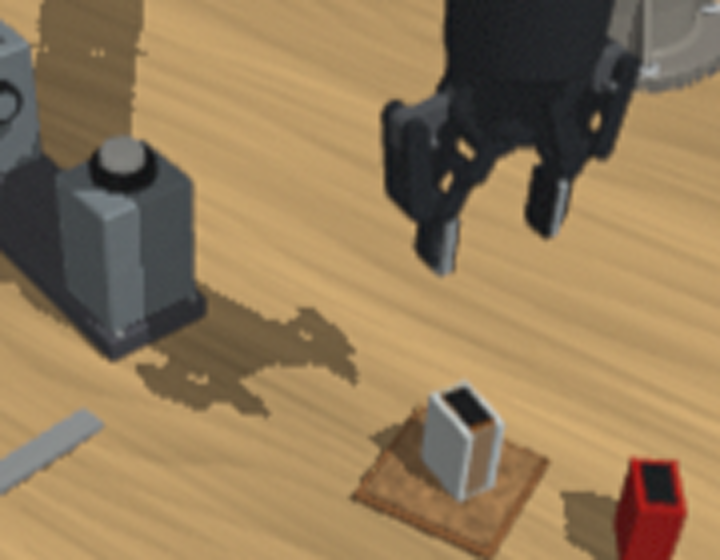

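The button is up again and the cell is untouched. The fingers straddle the cell's frosted direction, with tips at scene (311,177) and (337,168). I descend.

>>> send_rows(series="0 3.5 -20 0;0 3.5 -50 0;0 3.5 -80 0;0 3.5 -95 0;0 3.5 -95 0;0 3.5 -95 0")

```text
t: 5.33
position: [549.2, 172.4, 79.7]
ee_rot: [-180.0, 0.1, 65.1]
force: [-0.5, -0.3, 0.5]
opening: 60.0
```

```bash
python3 - <<'E'
from h import *
import cv2
f=lambda im,x,y,w,h,k:cv2.resize(im[y:y+h,x:x+w],None,fx=k,fy=k,interpolation=cv2.INTER_CUBIC)
s=env.get_image("scene")
e=env.sense();p=e["position"];print(p,e["ee_rot"],e["opening"],e["force"])
cv2.imwrite("pics/p4.png",f(s,275,150,90,100,6))
E
```

```text
[550.24856228 173.48088246  81.12276617] [ 1.79923037e+02 -2.63776025e-02  6.51838716e+01] 60.11809494611632 [ 0.90055525 -0.42256822  0.16248706]
```

View pics/p4.png

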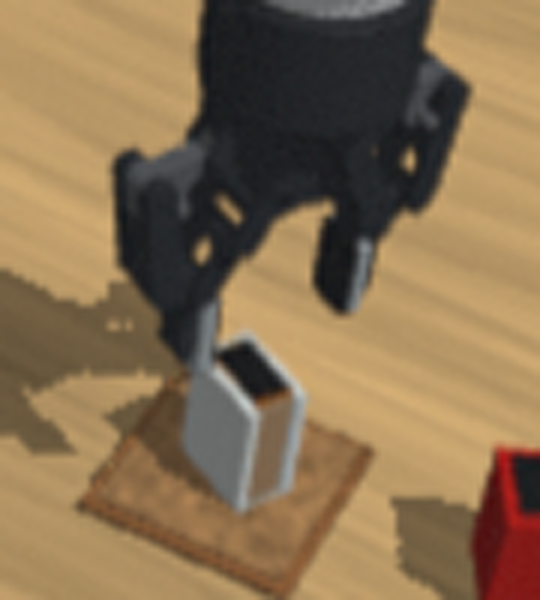

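The fingers sit above the cell, one on either frosted side and clear of it. I descend and close.

>>> send_rows(series="0 -1 -15 0;0 -1 -35 0;0 -1 -50 0;0 -1 -58 0;0 -1 -58 0;0 -1 -58 0")

```text
t: 5.88
position: [550.2, 173.9, 23.5]
ee_rot: [179.9, -0.1, 65.3]
force: [0.5, -0.0, -0.1]
opening: 59.8
```

>>> send_rows(series="0 0 0 0;0 0 0 0;0 0 0 0;0 0 0 0;0 0 0 0;0 0 0 0;0 0 0 0;0 0 0 0", fingers=15)

```text
t: 6.55
position: [550.4, 174.2, 23.7]
ee_rot: [179.9, -0.1, 65.3]
force: [1.0, -0.4, 5.3]
opening: 25.8
```

The opening is 25.8 mm, so the grip is on the 26 mm frosted width. I lift.

>>> send_rows(series="0 0 5 0;0 0 15 0;0 0 30 0;0 0 50 0;0 0 75 0;0 0 100 0;0 0 125 0;0 0 150 0;0 0 165 0;0 0 170 0")

```text
t: 7.38
position: [550.4, 174.7, 195.9]
ee_rot: [179.8, -0.2, 65.3]
force: [-0.2, 0.2, -0.6]
opening: 25.5
```

>>> send_rows(series="0 -5 0 0;0 -20 0 0;-1 -45 0 0;-2 -70 0 1;-4 -95 0 2;-6 -120 0 3;-7 -145 0 4;-8 -165 0 4;-10 -175 0 5;-10 -177 0 5")

```text
t: 8.22
position: [537.3, -7.9, 190.1]
ee_rot: [-179.8, 0.2, 70.0]
force: [-0.9, -0.5, -2.0]
opening: 25.5
```

>>> send_rows(series="0 -5 0 0;-1 -20 0 0;-2 -45 0 0;-3 -70 0 1;-5 -95 0 2;-7 -120 0 3;-9 -145 0 4;-11 -165 0 4;-12 -175 0 4;-12 -177 0 4")

```text
t: 9.05
position: [526.5, -182.2, 191.4]
ee_rot: [-179.9, 0.0, 74.1]
force: [-0.0, -0.1, -1.4]
opening: 25.3
```

>>> send_rows(series="0 0 0 0;0 0 0 0;0 0 0 0")

```text
t: 9.3
position: [527.7, -177.5, 192.3]
ee_rot: [-180.0, -0.1, 74.5]
force: [-1.5, 0.3, -1.9]
opening: 25.3
```

```bash
python3 - <<'E'
from h import *
import cv2
f=lambda im,x,y,w,h,k:cv2.resize(im[y:y+h,x:x+w],None,fx=k,fy=k,interpolation=cv2.INTER_CUBIC)
s=env.get_image("scene")
ps=[env.sense()["position"]]
e=env.sense();p=e["position"];print(p,e["ee_rot"],e["opening"],e["force"])
cv2.imwrite("pics/p5.png",f(s,160,60,110,140,4))
E
```

```text
[ 527.66452091 -177.8388366   192.39405372] [ 1.79999053e+02 -6.59736225e-02  7.45225448e+01] 25.428413268166523 [-0.07001939 -0.42650519 -0.44366618]
```

View pics/p5.png

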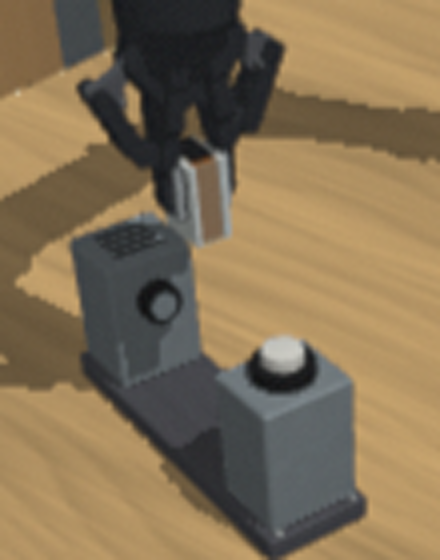

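```bash
python3 - <<'E'
from h import *
d=np.array([np.cos(np.radians(74.5)),np.sin(np.radians(74.5)),0]);b=np.array([528.,-180,88])
print("lamp barrel face predicted",pj("scene",b-57*d),"seen 200.4 135.1; per 10mm across",pj("scene",b-57*d+10*np.array([d[1],-d[0],0])))
print("sensor head top predicted corners",[pj("scene",np.array([528,-180,0])+np.array([0,0,118])+y*d+x*np.array([d[1],-d[0],0])).round(1).tolist() for x,y in((35,70),(35,130),(-35,130))])
f=lambda x,y:(160+(x+.5)/4-.5,60+(y+.5)/4-.5)
print("seen",f(218,380),f(270,415),f(354,380))
E
```

```text
lamp barrel face predicted [201.02298093 136.542471  ] seen 200.4 135.1; per 10mm across [197.98577376 137.70385574]
sensor head top predicted corners [[212.9, 153.3], [225.7, 164.8], [248.8, 154.7]]
seen (214.125, 154.625) (227.125, 163.375) (248.125, 154.625)
```

The barrel and head positions predicted from the estimate agree with what is seen to within 1.5 px, about 3 mm or less. The cell is held upright at crop (203,195), so I lower it into the light path.

>>> send_rows(series="0 0 -8 0;0 0 -22 0;0 0 -38 0;0 0 -54 0;0 0 -70 0;0 0 -86 0;0 0 -100 0;0 0 -110 0;0 0 -115 0;0 0 -116 0")

```text
t: 10.18
position: [526.4, -179.7, 75.1]
ee_rot: [-179.9, -0.0, 74.4]
force: [-0.4, 0.7, -0.9]
opening: 25.7
```

>>> send_rows(series="0 0 0 0;0 0 0 0;0 0 0 0;0 0 0 0;0 0 0 0;0 0 0 0;0 0 0 0;0 0 0 0;0 0 0 0;0 0 0 0")

```text
t: 11.02
position: [527.1, -180.3, 76.3]
ee_rot: [-180.0, 0.0, 74.3]
force: [0.9, 0.1, -2.3]
opening: 25.3
```

```bash
python3 - <<'E'
from h import *
import cv2
f=lambda im,x,y,w,h,k:cv2.resize(im[y:y+h,x:x+w],None,fx=k,fy=k,interpolation=cv2.INTER_CUBIC)
s=env.get_image("scene")
e=env.sense();print(e["position"],e["ee_rot"],e["opening"],e["force"])
o=f(s,165,80,110,120,5)
a=np.radians(74.5);d=np.array([np.cos(a),np.sin(a),0]);n=np.array([d[1],-d[0],0]);b=np.array([528.,-180,88])
for x,y,z in((13,20,27.5),(13,20,-27.5),(-13,20,27.5),(-13,20,-27.5),(13,-20,27.5)):
    u=pj("scene",b+x*n+y*d+np.array([0,0,z]));c=tuple(int(q) for q in ((u-[165,80]+.5)*5-.5));cv2.drawMarker(o,c,(0,255,0),cv2.MARKER_CROSS,9,1)
cv2.imwrite("pics/p6.png",o)
E
```

```text
[ 527.16046468 -180.26378667   76.29031104] [1.79999765e+02 1.23801225e-03 7.43168509e+01] 25.326636972205232 [ 0.5083015  -0.09570159 -1.91149631]
```

View pics/p6.png

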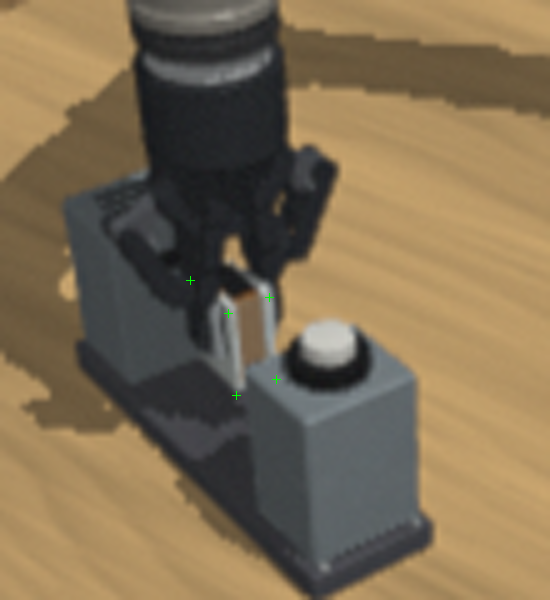

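The cell hangs upright between the barrels with its amber end facing the sensor, clear of both heads and with the button up. Its corners lie about (+0.4,-1.9) px from where they should be, some of which is camera bias. That suggests roughly 2 mm sideways, 2 mm along and 3 mm high, so I make a small correction and settle.

>>> send_rows(series="0.8 0.4 -1 0;1.6 0.9 -2 0;2.5 1.4 -3 0;2.5 1.4 -3 0;2.5 1.4 -3 0;2.5 1.4 -3 0;2.5 1.4 -3 0;2.5 1.4 -3 0;2.5 1.4 -3 0;2.5 1.4 -3 0")

```text
t: 11.9
position: [529.6, -178.9, 73.4]
ee_rot: [180.0, 0.0, 74.3]
force: [-0.3, 0.4, -1.1]
opening: 25.3
```

```bash
python3 - <<'E'
from h import *
import cv2
s=env.get_image("scene");cv2.imwrite("pics/p7.png",cv2.resize(s,None,fx=1.5,fy=1.5,interpolation=cv2.INTER_CUBIC))
e=env.sense();print(e["position"],e["ee_rot"],e["opening"],e["force"],np.abs(e["joint_vel"]).max())
E
```

```text
[ 529.66213106 -178.89922966   73.33895993] [1.79994980e+02 2.36845842e-03 7.43147343e+01] 25.098516239559466 [-0.70499491 -1.03862082 -1.39584576] 0.11407457300724486
```

View pics/p7.png

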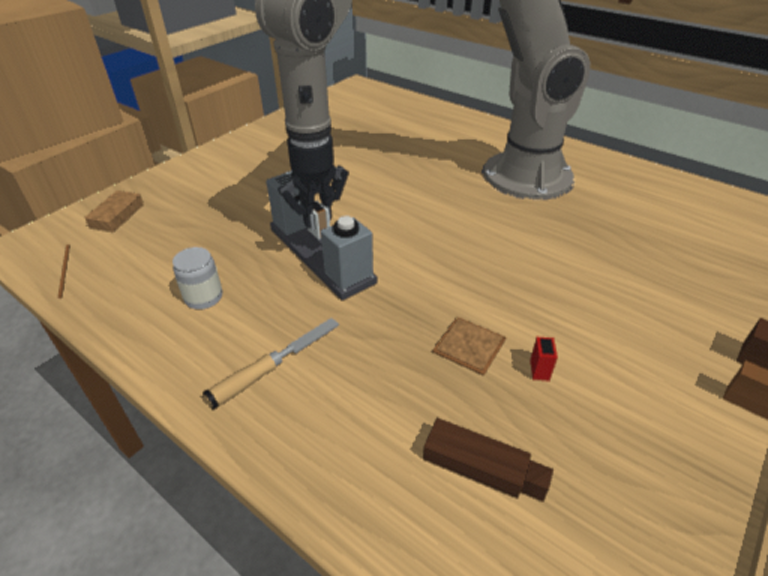

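The cell is held in the path at (320,220) in the 1.5x view. The button is up, the rest is empty, and the chisel, tin and offcut are where they were. I hand in.

```bash
python3 -c "
from station import env
print(env.finish_job())"
```

```text
the job is handed in; nothing more can be done
None
```

I zeroed the reader, picked the cell up by its frosted faces, and handed the job in with the gripper still holding it upright in the light path. The hand-in reports no verdict, so the result rests on my own checks.

- **Button:** I pressed it with shut fingers until the force rose to 17 N with no further travel. It was seen up again before I reached for the cell, and it was still up at the end.
- **Grip:** The opening stayed at 25 to 26 mm on the 26 mm width. The pads are 22 mm wide on 40 mm faces, and no touch on the clear ends was seen.
- **Position:** At the end the fingertip point was at (529.7, -178.9, 73.3). That puts the cell's centre about 85 mm up, against 88 mm for the light path. Its turn was within about 0.2° of my estimate of the light's direction, and the arm was still.
- **Bystanders:** The chisel, tin, offcut and the red look-alike showed no visible movement in the last picture.

**Disagreement:** Before my last correction the cell's corners showed about 2 px above where I had predicted them. The lamp barrel showed about 1.4 px off the same way, so I put part of this down to camera bias. I corrected by about 2 mm sideways, 2 mm along the light and 3 mm down. I did not measure the corners again, so a few millimetres of uncertainty remain, which I expect is inside the limits.

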